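# Measure the egg cup's foot with the caliper

### The job

I want to cut a recess in this shelf for the glass egg cup, so its foot needs measuring: the caliper lies with its jaws pointing the wrong way, so bring it round and lay it flat on the shelf, display up, with the open long jaws either side of the foot and the widest part of the foot well inside the jaws, then slide the jaw in gently until both jaws touch the glass. Do it where the egg cup stands, without tilting the jaws, squeezing the glass hard or disturbing the rest of the row, and leave the caliper lying there closed on the foot so that I can read it.

Things in the scene. Friction and masses are not known exactly. Their poses are not given: they have to be found in the camera images.
- caliper: Digital caliper, steel with black display housing, 0.25 kg, loose, lying flat, display up. Origin: underside of the beam's middle line, 75 mm along +x from the fixed jaw's measuring face. +x: along the beam, the way the sliding jaw opens; +y: the way both long jaws point (at first roughly towards the robot); z up. Beam: x -91 to +137, y -8 to +8, 5 mm thick. Short inside jaws reach y = -25.
- caliper_jaw (a joint): Opening between the measuring faces of the two long jaws, in metres: 0 closed, up to 0.14; the caliper's reading. At first 44 to 52 mm open. The sliding jaw stays where it is left and moves with 0.5 N plus 3 N per m/s; its lock screw is slack.
- fixed_face (a point): Middle of the fixed long jaw's measuring face (which faces the caliper's +x), at (-75, 28, 4) mm in the caliper's frame. The jaw runs from the beam's edge at y = 8 to its tip at y = 48, z 0 to 8; it is 10 mm wide (outer edge at x = -85) up to y = 40, then 6 mm wide to the tip.
- sliding_face (a point): Middle of the sliding long jaw's measuring face, at y = 28, z = 4 in the caliper's frame. The jaw mirrors the fixed one (10 mm wide up to y = 40, then 6), z 1 to 8. Over both jaws the width is the opening + 20 mm: they can be squeezed together from outside. A frame on the beam moves with it: from the face to 64 mm beyond, y -12 to +9, top at 9 (a thumb roller on it to y = 12).
- housing_top (a point): Centre of the top of the black display housing, part of the sliding jaw, near the caliper's centre of mass; a good place to lift it, gripping across the beam. 56 mm along the beam, 27 mm across it, z 8 to 18 mm. This point lies 44 mm beyond the sliding jaw's measuring face, at y = -4.5, z = 18 in the caliper's frame.
- eggcup: Green glass egg cup, fragile, loose, 55 mm tall, 0.08 kg, standing in front of the row. Origin: centre of the underside of its foot, z up. Foot: round disc, 36 mm diameter, 9 mm thick, straight rim. Stem 14 mm in diameter up to 22 mm, then the bowl, widening to 45 mm in diameter from 42 mm up: it overhangs the foot by 4.5 mm all round.
- canister: Stainless steel sugar canister with hinged lid, 96 mm in diameter, 112 mm tall, in the row behind the egg cup and caliper. Origin: centre of its underside. Not to be disturbed.
- mug: Blue ceramic mug, 80 mm in diameter, 92 mm tall, handle to its own +y reaching 77 mm from the centre, in the row. Origin: centre of its underside. Not to be disturbed.
- scoop: Green plastic scoop, 155 mm long along its own y, 75 mm wide, 34 mm high, in the row. Origin: under its middle. Not to be disturbed.
- potstand: Slatted wooden pot stand, 140 x 150 mm, 20 mm high, lying in the row. Origin: centre of its underside. Not to be disturbed.
Not all that is in view belongs to the job. Several things have the shape of the eggcup; the one meant has the colours described above. Of the things shaped like the caliper, the steel one is meant.

How it is judged (in metres and radians):
On the way:
1. the caliper lies flat on the shelf, display up, with its jaws still open (at least 40 mm) either side of the egg cup's foot (value of joint caliper_jaw above 0.04 m and angle between caliper's own z axis and vertical below 0.05 rad and height (world z) of caliper below 0.003 m and x of eggcup in the frame of caliper above -0.0585 m and x of eggcup in the frame of sliding_face below -0.0165 m and y of eggcup in the frame of caliper between 0.02 and 0.044 m), for 0.2 s.
At the end, for the whole second after the job is handed in: Caliper flat on the shelf (tilt under 0.04 rad), display up, at rest, let go, the egg cup's foot between its long jaws: reading 34 to 37.5 mm (foot 36 mm), foot centre at least 4 mm inside the jaw tips; egg cup upright on the shelf within 30 mm of where it stood (value of joint caliper_jaw between 0.034 and 0.0375 m and x of eggcup in the frame of caliper between -0.06 and -0.054 m and y of eggcup in the frame of caliper between 0.02 and 0.044 m and angle between caliper's own z axis and vertical below 0.04 rad and height (world z) of each of caliper, eggcup below 0.003 m and angle between eggcup's own z axis and vertical below 0.05 rad and distance of eggcup from where it was at the start of the episode below 0.03 m and linear speed of each of caliper, eggcup below 0.02 m/s); the robot touches nothing.
It fails at once if the jaws squeeze the egg cup's foot hard (over 30 N a jaw, 60 N for both together) (contact force between caliper and eggcup above 60 N).
It fails at once if the caliper is tilted more than 0.15 rad while it touches the egg cup (contact force between caliper and eggcup above 0.5 N and angle between caliper's own z axis and vertical above 0.15 rad).
It fails at once if the egg cup is tipped by more than 0.25 rad (angle between eggcup's own z axis and vertical above 0.25 rad).
It fails at once if a thing of the row is shifted more than 20 mm or tipped (distance of any of canister, mug, scoop, potstand from where it was at the start of the episode above 0.02 m or angle between any of canister, mug's own z axis and vertical above 0.2 rad).
It also fails if it takes over 64 s, if anything falls off the work surface, if the arm or the gripper's body presses on something with over 40 N, if the wrist force passes 120 N, or if a joint passes its speed limit or range.

### The arm

A 6-joint arm with a two-finger parallel gripper is mounted at the origin on the work surface. World frame = base frame: x ahead of the robot, y to its left, z up, the work surface at z = 0. Lengths are in m, angles in degrees, forces in N, time in s.
With the tool pointing down it reaches from about 0.375 to 0.9 m from the base axis. Payload 3.1 kg.
Tool frame: the origin (TCP) lies midway between the tips of the shut fingers; the grasp point (between the pads) lies 19 mm behind it; z points along the fingers, y is the line along which they close (so a half turn about z gives the same grasp; the last joint's range is limited). The gripper opens to 87 mm and grips with 3 to 60 N. Pads are 19 mm wide; open, the fingers measure 117 mm over their backs; the gripper's body (75 mm by 190 mm) begins 51 mm behind the grasp point.
Start: joints at [58.757, 30.224, 82.088, -0, 67.689, -10.227], TCP at [0.224, 0.583, 0.223] pointing down, gripper open.
Joint ranges: [-176.69, 176.69], [-43.24, 126.21], [12.49, 139.97], [-82, 262], [0, 151.66], [-163.58, 163.58]. Speed limits (degrees/s): [159.86, 159.86, 180, 180, 180, 180].

### API

Orientations are given as a 3x3 rotation matrix whose columns are the frame's x, y, z axes.
In Python, from rig import bot, capture gives the robot as it stands.
- The arm moves only by the tool drive_effector, called as a command line: name --pt "numbers of a row" for each row, then --argument value for the rest. Schema: {"type":"object","properties":{"moves":{"type":"array","items":{"type":"array","items":{"type":"number"},"minItems":7,"maxItems":7},"minItems":1,"maxItems":20},"only":{"type":"string"},"quiet":{"type":"boolean"},"lines":{"type":"string"}},"required":["moves"],"additionalProperties":false}. moves is a list of rows, 1 to 20 of them, each of 7 numbers: dx, dy, dz in m, then a rotation vector rx, ry, rz in degrees, then the opening from 0.0 (shut) to 1.0 (fully open); each row is the pose to reach, as a shift and turn from the pose commanded when the call began, along the tool's axes at that moment; what a row does not reach only later rows make up. A row lasts 1/10 s, in which the tool goes at most 0.05 m and 8.59 degrees, less where a joint would pass 70% of its speed; a pose out of reach is approached as far as the arm can. The fingers move at their own pace and stop on an object; the grip force is fixed at half the most. Time passes only in rows, so rows that do not move let the fingers close. The tool returns the time, the measured TCP pose, the force, the opening and the grip force at its end. only (a regular expression) keeps the lines of the reply that match it, lines (a string "A,B") keeps lines A to B, and quiet returns only ok. Input that does not fit is refused with a message, and nothing moves.
- bot.read_state(): the state, without advancing time (a new reading comes with each control period).
- capture(name): name is "side" or "top"; returns a dict with "color" (384x512x3 uint8, red, green, blue), "K" (3x3 intrinsics, pixels), "view" (4x4, takes a point from world to camera coordinates). Camera axes: x right, y up, looking along -z (the intrinsics and any distortion apply to the point x, -y, -z); pixel columns grow to the right and rows downward; lengths in m; the calibration is good to about 2 mm. A picture is of the moment at which its call begins. There is no depth.
- bot.hand_in(): hands the job in; it is judged then, once.
The state is a dict: "time_s": time; "joint_positions": joint angles; "qvel": joint speeds; "tau": joint torques, N m; "position": TCP position; "tcp_rot": TCP orientation; "force": force on the tool from outside, world axes, zero at the start; "moment": the same for the moment, N m; "opening": opening from 0.0 (shut) to 1.0 (fully open); "grasp_force": force on a finger pad.
Only numpy, scipy, OpenCV 4.12 (cv2) and the standard library are available. Lean on these libraries where they do the work, as an engineer would, in place of code of your own. Each camera call takes 0.05 s, during which the arm holds its last target. There are 200 camera calls.

## Working session

There is one attempt and no reset: what is moved stays moved. The work goes in short steps, Python scripts to look and compute and a tool call to move; the robot and the scene stay as the last step left them, time stands still between calls to the robot, and variables do not carry over. Pictures are saved under pics/ and viewed, at most 12 in all, crops included, and the job is handed in when it is done.

```bash
mkdir -p pics; ls; cat > h.py <<'E'
import numpy as np, cv2
from rig import bot, capture
def ray(c,u,v):
    K,V=c["K"],c["view"]
    d=np.linalg.inv(K)@[u,v,1]; d=np.array([d[0],-d[1],-d[2]])
    R=V[:3,:3]; o=-R.T@V[:3,3]
    return o,R.T@d
def onz(c,u,v,z):
    o,d=ray(c,u,v); return o+d*(z-o[2])/d[2]
def proj(c,p):
    q=c["view"][:3,:3]@np.array(p)+c["view"][:3,3]; q=c["K"]@[q[0],-q[1],-q[2]]; return q[:2]/q[2]
E
python3 - <<'E'
from h import *
for n in("top","side"):
    c=capture(n); cv2.imwrite(f"pics/{n}0.png",cv2.resize(c["color"][:,:,::-1],(800,600),interpolation=cv2.INTER_CUBIC))
    print(n,c["K"],c["view"],{k for k in c})
s=bot.read_state(); print(s["position"],s["tcp_rot"],s["time_s"])
E
```

```text
pics
top [[421.17358835   0.         264.69277232]
 [  0.         421.17358835 186.64442023]
 [  0.           0.           1.        ]] [[ 0.01844552 -0.99942157  0.02857074 -0.08713794]
 [ 0.98577519  0.02295328  0.16649451 -0.6098117 ]
 [-0.16705399  0.02509325  0.98562837 -0.93850657]
 [ 0.          0.          0.          1.        ]] {'color', 'K', 'view'}
side [[462.12860176   0.         256.41133371]
 [  0.         462.12860176 190.54337159]
 [  0.           0.           1.        ]] [[-0.96179774 -0.27375534  0.00176675  0.57351225]
 [ 0.18177309 -0.63377985  0.75185214 -0.185602  ]
 [-0.20470381  0.72345084  0.65932939 -0.89724707]
 [ 0.          0.          0.          1.        ]] {'color', 'K', 'view'}
[0.22376375 0.58285922 0.22166884] [[-9.33486541e-01  3.58611074e-01 -9.87595325e-04]
 [ 3.58612289e-01  9.33485096e-01 -1.67356924e-03]
 [ 3.21745055e-04 -1.91641818e-03 -9.99998112e-01]] 0.1
```

View pics/top0.png

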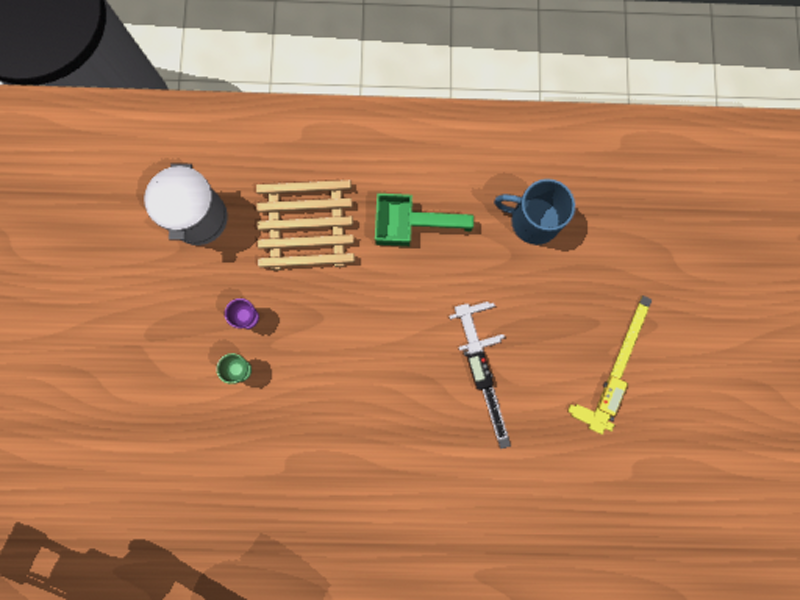

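View pics/side0.png

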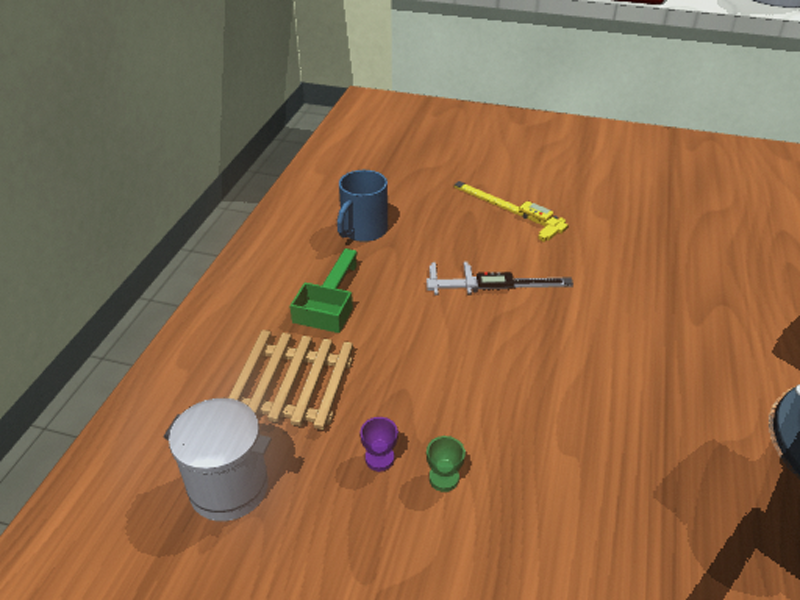

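The top view shows the steel caliper at about (480,370)/800, with its fixed jaw at the far end and its long jaws pointing image-right (-y). The green cup is at (234,368), with a purple twin behind it at (241,313). Next I'll measure both.

```bash
python3 - <<'E'
from h import *
c=capture("top"); s=capture("side")
def comp(c,box,f):
    x0,y0,x1,y1=box; h=cv2.cvtColor(c["color"],cv2.COLOR_RGB2HSV).astype(int)
    m=np.zeros(h.shape[:2],bool); m[y0:y1,x0:x1]=f(h)[y0:y1,x0:x1]; return m
green=lambda h:(h[...,0]>45)&(h[...,0]<85)&(h[...,1]>70)
m=comp(c,(130,215,180,255),green); v,u=np.nonzero(m); print("top green bbox",u.min(),u.max(),v.min(),v.max(),m.sum())
(cx,cy),r=cv2.minEnclosingCircle(np.c_[u,v].astype(np.float32)); print(cx,cy,r, "z55:",onz(c,cx,cy,.055),"z50",onz(c,cx,cy,.05))
m=comp(s,(265,275,305,318),green); v,u=np.nonzero(m); print("side bbox",u.min(),u.max(),v.min(),v.max(),m.sum())
for r in range(v.min(),v.max()+1): print(r,u[v==r].min(),u[v==r].max(),end="; ")
print()
# caliper non-wood pixels
lo=lambda h:(h[...,1]<90)|(h[...,2]<60)
m=comp(c,(280,185,335,292),lo); im=c["color"].copy()
n,l,st,ce=cv2.connectedComponentsWithStats(m.astype(np.uint8)); print(st[:6],ce[:6])
crop=im[185:292,280:335,::-1]; big=cv2.resize(crop,None,fx=5.6,fy=5.6,interpolation=cv2.INTER_NEAREST)
mb=cv2.resize((m[185:292,280:335]*255).astype(np.uint8),None,fx=5.6,fy=5.6,interpolation=cv2.INTER_NEAREST)
cv2.imwrite("pics/crop1.png",np.hstack([big,cv2.cvtColor(mb,cv2.COLOR_GRAY2BGR)]))
E
```

```text
top green bbox 139 160 226 244 310
149.5 236.0 10.688879013061523 z55: [0.49066743 0.186589   0.055     ] z50 [0.49089691 0.18780112 0.05      ]
side bbox 273 297 279 313 613
279 283 285; 280 279 289; 281 277 291; 282 276 293; 283 275 294; 284 275 295; 285 274 295; 286 274 296; 287 273 296; 288 273 297; 289 273 297; 290 273 296; 291 273 296; 292 274 296; 293 274 296; 294 275 295; 295 275 294; 296 276 294; 297 276 293; 298 277 292; 299 276 291; 300 276 291; 301 276 292; 302 275 292; 303 275 293; 304 275 293; 305 275 293; 306 275 293; 307 276 292; 308 276 292; 309 276 291; 310 276 290; 311 277 291; 312 278 288; 313 280 287; 
[[     0      0    512    384 195612]
 [   287    193     40     94    996]] [[255.23144286 191.2883821 ]
 [308.2439759  233.06124498]]
```

View pics/crop1.png

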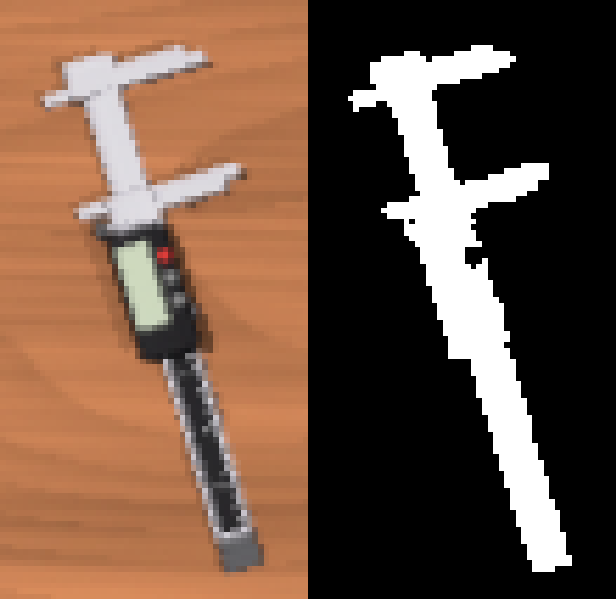

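The crop shows the fixed jaw at the top, the sliding jaw at about (160,195), the housing with corners (107,232), (165,225), (140,360) and (198,345), and the beam end at (240,552). Next I'll convert these to world coordinates.

```bash
python3 - <<'E'
from h import *
c=capture("top"); s=capture("side")
C=lambda a,b,z:onz(c,280+a/5.6-.5,185+b/5.6-.5,z)[:2]
print("cup rim side z55",onz(s,285,288.5,.055),"z45",onz(s,285,288.5,.045),"foot z4.5",onz(s,284,306,.0045), "foot bottom edge z0",onz(s,284,313.5,0))
print("top cup z55",onz(c,149.5,235,.055))
h=cv2.cvtColor(c["color"],cv2.COLOR_RGB2HSV).astype(int); m=(h[...,1]<90)|(h[...,2]<60)
P=[]
for r in list(range(252,283))+list(range(203,216)):
    u=np.nonzero(m[r,280:335])[0]+280
    P.append(onz(c,(u.min()+u.max())/2,r,.005)[:2])
P=np.array(P); d=cv2.fitLine(P.astype(np.float32),cv2.DIST_HUBER,0,.001,.001).ravel(); x=d[:2]*(-np.sign(d[0])); print("beam dir",x,np.degrees(np.arctan2(x[1],x[0])),"pt",d[2:])
y=np.array([-x[1],x[0]]); p0=d[2:]
t=lambda q:((q-p0)@x*1000,(q-p0)@y*1000)
for nm,a,b,z in [("endL",220,572,.005),("endR",263,562,.005),("fixface tip",210,66,.008),("fixface root",122,88,.008),("slideface tip",238,165,.008),("slideface root",160,188,.008),("fix top",180,46,.008),("housTL",107,232,.018),("TR",165,228,.018),("BL",140,360,.018),("BR",198,347,.018),("hous c",152.5,292,.018)]:
    q=C(a,b,z); print(nm,q,np.round(t(q),1))
E
```

```text
cup rim side z55 [0.48964737 0.18866305 0.055     ] z45 [0.49095052 0.18125952 0.045     ] foot z4.5 [0.4889359 0.1904007 0.0045   ] foot bottom edge z0 [0.48572356 0.20316842 0.        ]
top cup z55 [0.49293639 0.18673361 0.055     ]
beam dir [-0.95559406 -0.2946862 ] -162.86128 pt [ 0.4550633  -0.19705862]
endL [ 0.3811743  -0.20883928] [ 74.1 -10.5]
endR [ 0.38562894 -0.22722141] [75.2  8.4]
fixface tip [ 0.59797492 -0.2046193 ] [-134.3   49.3]
fixface root [ 0.58736375 -0.1659134 ] [-135.6    9.2]
slideface tip [ 0.55461631 -0.21677688] [-89.3  48.2]
slideface root [ 0.54384653 -0.18266194] [-89.1  12.4]
fix top [ 0.60655981 -0.19140319] [-146.4   39.2]
housTL [ 0.52349037 -0.15856484] [-76.7 -16.6]
TR [ 0.52572035 -0.18353422] [-71.5   7.9]
BL [ 0.46939842 -0.17291301] [-20.8 -18.8]
BR [ 0.4753534  -0.19768772] [-19.2   6.6]
hous c [ 0.49827452 -0.17819662] [-46.9  -5.3]
```

```bash
cat >> h.py <<'E'
from scipy.spatial.transform import Rotation as Ro
def go(p,yaw):
    "tool-frame shift and rotvec to TCP p, pointing down, tool y at world yaw (deg)"
    s=bot.read_state(); R=np.array(s["tcp_rot"]); a=np.radians(yaw)
    y=np.array([np.cos(a),np.sin(a),0]); z=np.array([0,0,-1.]); T=np.c_[np.cross(y,z),y,z]
    print(s["time_s"],"d",np.round(R.T@(np.array(p)-s["position"]),4),"rv",np.round(np.degrees(Ro.from_matrix(R.T@T).as_rotvec()),2),
      "| at",np.round(s["position"],4),"F",np.round(s["force"],1),"op",s["opening"],s["grasp_force"])
E
python3 -c "
from h import *
go([.4977,-.1792,.12],-72.9)"
```

```text
0.3 d [-0.5289 -0.6135  0.1026] rv [-3.0000e-02  5.0000e-02  1.4188e+02] | at [0.224  0.5832 0.2222] F [-1.   0.2  0.4] op 1.002859327292429 0.0
```

drive_effector --pt "-0.265 -0.307 0.02 0 0 71 1" --pt "-0.265 -0.307 0.02 0 0 71 1" --pt "-0.265 -0.307 0.02 0 0 71 1" --pt "-0.265 -0.307 0.02 0 0 71 1" --pt "-0.265 -0.307 0.02 0 0 71 1" --pt "-0.265 -0.307 0.02 0 0 71 1" --pt "-0.265 -0.307 0.02 0 0 71 1" --pt "-0.265 -0.307 0.02 0 0 71 1" --pt "-0.265 -0.307 0.02 0 0 71 1" --pt "-0.529 -0.6135 0.1 0 0 141.9 1" --pt "-0.529 -0.6135 0.1 0 0 141.9 1" --pt "-0.529 -0.6135 0.1 0 0 141.9 1" --pt "-0.529 -0.6135 0.1 0 0 141.9 1" --pt "-0.529 -0.6135 0.1 0 0 141.9 1" --pt "-0.529 -0.6135 0.1 0 0 141.9 1" --pt "-0.529 -0.6135 0.1 0 0 141.9 1" --pt "-0.529 -0.6135 0.1 0 0 141.9 1" --pt "-0.529 -0.6135 0.1 0 0 141.9 1" --pt "-0.529 -0.6135 0.1 0 0 141.9 1" --pt "-0.529 -0.6135 0.1 0 0 141.9 1"

```text
time_s: 2.3
position: [0.497, -0.1772, 0.1223]
tcp_rot: [[0.955, 0.296, -0.002], [0.296, -0.955, 0.002], [-0.001, -0.002, -1.0]]
force: [-0.1, -0.3, -0.3]
opening: 0.998
grasp_force: 0.0
```

```bash
python3 -c "
from h import *
go([.4977,-.1792,.005],-72.9)"
```

```text
2.3 d [0.0002 0.0024 0.1173] rv [-0.13  0.08  0.1 ] | at [ 0.497  -0.1772  0.1223] F [-0.1 -0.3 -0.3] op 0.9978207159979563 0.0
```

drive_effector --pt "0 0.0024 0.05 0 0 0 1" --pt "0 0.0024 0.09 0 0 0 1" --pt "0 0.0024 0.108 0 0 0 1" --pt "0 0.0024 0.1163 -0.1 0.1 0 1" --pt "0 0.0024 0.1163 -0.1 0.1 0 1" --pt "0 0.0024 0.1163 -0.1 0.1 0 1"

```text
time_s: 2.9
position: [0.4991, -0.1806, 0.0073]
tcp_rot: [[0.955, 0.295, 0.003], [0.295, -0.955, -0.002], [0.003, 0.003, -1.0]]
force: [0.5, 0.3, -0.3]
opening: 1.0
grasp_force: 0.0
```

```bash
python3 - <<'E'
from h import *
c=capture("top"); t=c["color"][180:300,260:360,::-1]
s=capture("side"); u=s["color"][140:210,250:380,::-1]
cv2.imwrite("pics/pre.png",np.hstack([cv2.resize(t,(400,480),interpolation=2),cv2.resize(u,(400,215),interpolation=2)[:].repeat(1,0) if 0 else cv2.copyMakeBorder(cv2.resize(u,(400,215),interpolation=2),0,265,0,0,0)]))
go([.4977,-.1792,.005],-72.9)
E
```

```text
3.0 d [-0.0011 -0.0026  0.0027] rv [ 0.22 -0.2   0.03] | at [ 0.4995 -0.1813  0.0077] F [0.2 0.2 0.1] op 1.000990643297426 0.0
```

View pics/pre.png

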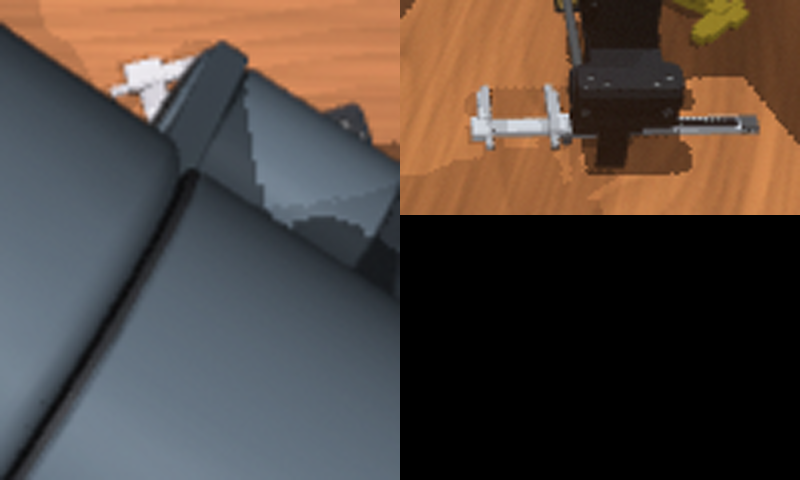

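The fingers straddle the housing: the top view is mostly hidden by the wrist, and the side view shows a finger in front of the housing. I'll close.

drive_effector --pt "-0.001 -0.0015 0.001 0.1 -0.1 0 1" --pt "-0.001 -0.0015 0.001 0.1 -0.1 0 0.7" --pt "-0.001 -0.0015 0.001 0.1 -0.1 0 0.4" --pt "-0.001 -0.0015 0.001 0.1 -0.1 0 0.2" --pt "-0.001 -0.0015 0.001 0.1 -0.1 0 0.2" --pt "-0.001 -0.0015 0.001 0.1 -0.1 0 0.2" --pt "-0.001 -0.0015 0.001 0.1 -0.1 0 0.2" --pt "-0.001 -0.0015 0.001 0.1 -0.1 0 0.2" --pt "-0.001 -0.0015 0.001 0.1 -0.1 0 0.2" --pt "-0.001 -0.0015 0.001 0.1 -0.1 0 0.2"

```text
time_s: 4.0
position: [0.4972, -0.1801, 0.0052]
tcp_rot: [[0.956, 0.294, -0.0], [0.294, -0.956, -0.0], [-0.0, -0.0, -1.0]]
force: [0.2, 1.0, 0.1]
opening: 0.304
grasp_force: 30.0
```

```bash
python3 -c "
from h import *
go([.410,.121,.06],0)"
```

```text
4.0 d [ 0.0052 -0.3135 -0.0548] rv [ -0.     0.   -72.91] | at [ 0.4972 -0.1801  0.0052] F [0.2 1.  0.1] op 0.30445271368668886 29.99921254813671
```

drive_effector --pt "0 0 -0.005 0 0 0 0.2" --pt "0 0 -0.015 0 0 0 0.2" --pt "0 0 -0.03 0 0 0 0.2" --pt "0 0 -0.05 0 0 0 0.2" --pt "0 0 -0.07 0 0 0 0.2" --pt "0 0 -0.085 0 0 0 0.2" --pt "0 0 -0.095 0 0 0 0.2" --pt "0 0 -0.1 0 0 0 0.2" --pt "0 0 -0.1 0 0 0 0.2"

```text
time_s: 4.9
position: [0.4974, -0.1802, 0.1059]
tcp_rot: [[0.956, 0.294, 0.001], [0.294, -0.956, -0.001], [0.001, 0.001, -1.0]]
force: [-0.9, -0.6, -2.0]
opening: 0.306
grasp_force: 30.0
```

```bash
python3 -c "
from h import *
go([.410,.121,.10],0)"
```

```text
4.9 d [ 0.005  -0.3136  0.0056] rv [ 7.000e-02 -1.000e-02 -7.291e+01] | at [ 0.4974 -0.1802  0.1059] F [-0.9 -0.6 -2. ] op 0.3061329676958234 30.00071682035923
```

drive_effector --pt "0 -0.003 0 0 0 -1 0.2" --pt "0 -0.01 0 0 0 -3 0.2" --pt "0.001 -0.022 0 0 0 -6 0.2" --pt "0.001 -0.04 0 0 0 -10 0.2" --pt "0.001 -0.06 0 0 0 -15 0.2" --pt "0.002 -0.08 0 0 0 -20 0.2" --pt "0.002 -0.1 0 0 0 -25 0.2" --pt "0.002 -0.122 0 0 0 -30 0.2" --pt "0.003 -0.144 0 0 0 -35 0.2" --pt "0.003 -0.166 0 0 0 -40 0.2" --pt "0.003 -0.188 0 0 0 -45 0.2" --pt "0.004 -0.21 0 0 0 -50 0.2" --pt "0.004 -0.232 0 0 0 -55 0.2" --pt "0.005 -0.252 0 0 0 -60 0.2" --pt "0.005 -0.27 0 0 0 -64 0.2" --pt "0.005 -0.285 0 0 0 -67.5 0.2" --pt "0.005 -0.298 0 0 0 -70 0.2" --pt "0.005 -0.307 0 0 0 -71.8 0.2" --pt "0.005 -0.312 0 0 0 -72.6 0.2" --pt "0.005 -0.3136 0 0 0 -72.9 0.2"

```text
time_s: 6.9
position: [0.4097, 0.1214, 0.1052]
tcp_rot: [[-0.001, 1.0, -0.0], [1.0, 0.001, -0.0], [-0.0, -0.0, -1.0]]
force: [-0.9, -0.2, -2.3]
opening: 0.307
grasp_force: 30.0
```

```bash
python3 - <<'E'
from h import *
c=capture("top"); s=capture("side")
cv2.imwrite("pics/held.png",np.hstack([cv2.resize(c["color"][180:330,110:260,::-1],(400,400),interpolation=2),cv2.resize(s["color"][200:350,220:370,::-1],(400,400),interpolation=2)]))
go([.410,.121,.01],0)
E
```

```text
7.0 d [ 0.     -0.0001  0.0952] rv [ 0.02  0.01 -0.02] | at [0.4101 0.121  0.1052] F [-0.2 -0.6 -2.8] op 0.30549659991491335 30.00068463385105
```

View pics/held.png

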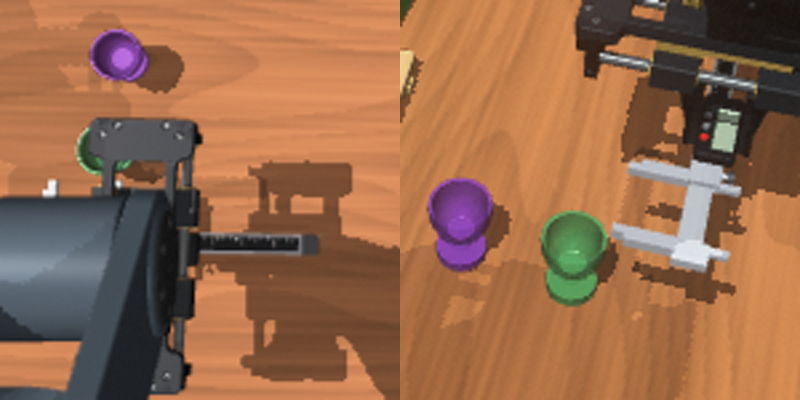

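The side crop shows the caliper held level, with its jaw tips at (615,228) and (630,165), clear of the green cup at (573,255). The top crop shows the beam square to the tool. Next I'll find the jaw faces in world coordinates before lowering.

```bash
python3 - <<'E'
from h import *
c=capture("top"); s=capture("side")
o,_=ray(s,0,0); print("cam",o)
f=lambda x,y,z:np.round(proj(s,[x,y,z]),1)
# expected: origin frame with housing centre at TCP
for op in(.046,):
    ys=.121+.044; yf=ys+op
    for nm,y in(("slide",ys),("fix",yf)): print(nm,"root/tip top",f(.4245,y,.108),f(.4625,y,.108))
    print("fix outer",f(.4245,yf+.01,.108),f(.4545,yf+.01,.108))
g=s["color"][200:350,220:370,::-1][45:110,75:135]
cv2.imwrite("pics/jaw.png",cv2.resize(g,None,fx=9,fy=9,interpolation=0))
E
```

```text
cam [0.40167035 0.68848537 0.73011337]
slide root/tip top [326.4 267.3] [304.7 262.6]
fix root/tip top [321.8 288.4] [299.2 283.2]
fix outer [320.8 293.2] [302.7 289.1]
```

View pics/jaw.png

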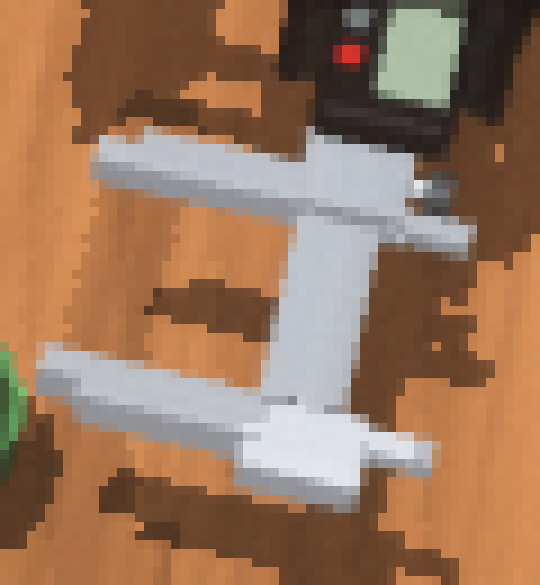

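The measured jaw edges, tip (304.7,262.8) and (299.5,282.6), match the prediction to within 1 px: sliding face y≈0.165, fixed face y≈0.2105, cup at 0.188. I'll lower it slightly further back, then slide in.

drive_effector --pt "0 -0.002 0.005 0 0 0 0.2" --pt "0 -0.006 0.015 0 0 0 0.2" --pt "0 -0.008 0.03 0 0 0 0.2" --pt "0 -0.008 0.047 0 0 0 0.2" --pt "0 -0.008 0.063 0 0 0 0.2" --pt "0 -0.008 0.077 0 0 0 0.2" --pt "0 -0.008 0.087 0 0 0 0.2" --pt "0 -0.008 0.093 0 0 0 0.2" --pt "0 -0.008 0.0955 0 0 0 0.2" --pt "0 -0.008 0.097 0 0 0 0.2" --pt "0 -0.008 0.097 0 0 0 0.2" --pt "0 -0.008 0.097 0 0 0 0.2"

```text
time_s: 8.3
position: [0.4021, 0.1211, 0.0086]
tcp_rot: [[0.0, 1.0, 0.001], [1.0, -0.0, 0.0], [0.0, 0.001, -1.0]]
force: [0.2, -0.1, -1.8]
opening: 0.306
grasp_force: 30.0
```

```bash
python3 - <<'E'
from h import *
s=capture("side")
cv2.imwrite("pics/low.png",cv2.resize(s["color"][245:335,240:360,::-1],(800,600),interpolation=0))
go([.4555,.121,.007],0)
E
```

```text
8.35 d [-0.0001  0.0533  0.0017] rv [ 0.06 -0.   -0.01] | at [0.4022 0.1211 0.0086] F [ 0.7 -0.6 -2.8] op 0.3012998665048234 30.000436082482338
```

View pics/low.png

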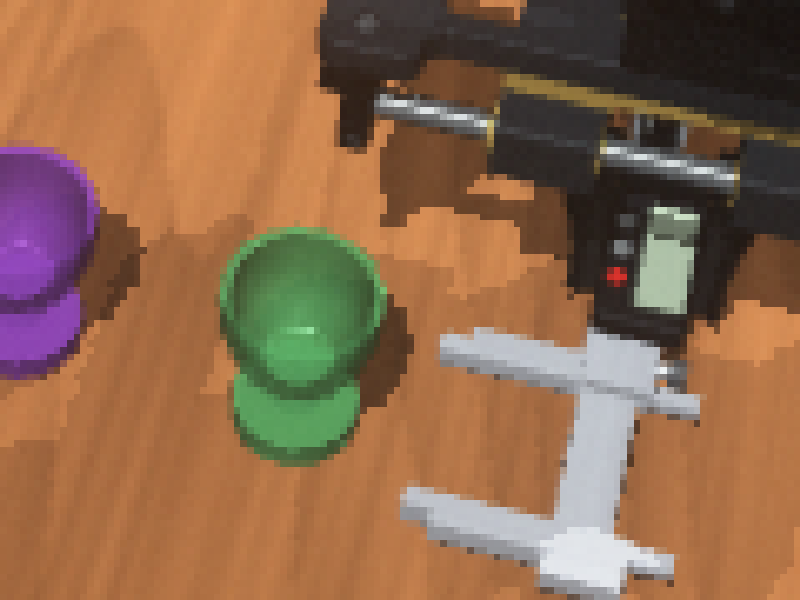

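Lowered and clear. In the crop the foot centre is at about (297,399) and the jaw midline passes about (297,393), so the cup sits about 2 mm toward the fixed jaw. I'll shift +1.5 mm along tool x and slide in slowly.

drive_effector --pt "0.0005 0.002 0.001 0 0 0 0.2" --pt "0.001 0.005 0.0015 0 0 0 0.2" --pt "0.0015 0.009 0.0015 0 0 0 0.2" --pt "0.0015 0.013 0.0015 0 0 0 0.2" --pt "0.0015 0.018 0.0015 0 0 0 0.2" --pt "0.0015 0.023 0.0015 0 0 0 0.2" --pt "0.0015 0.028 0.0015 0 0 0 0.2" --pt "0.0015 0.033 0.0015 0 0 0 0.2" --pt "0.0015 0.038 0.0015 0 0 0 0.2" --pt "0.0015 0.043 0.0015 0 0 0 0.2" --pt "0.0015 0.047 0.0015 0 0 0 0.2" --pt "0.0015 0.05 0.0015 0 0 0 0.2" --pt "0.0015 0.0515 0.0015 0 0 0 0.2" --pt "0.0015 0.052 0.0015 0 0 0 0.2" --pt "0.0015 0.052 0.0015 0 0 0 0.2"

```text
time_s: 9.85
position: [0.4536, 0.1226, 0.0067]
tcp_rot: [[0.0, 1.0, -0.0], [1.0, -0.0, -0.0], [-0.0, -0.0, -1.0]]
force: [0.4, 0.0, -1.3]
opening: 0.313
grasp_force: 30.0
```

```bash
python3 - <<'E'
from h import *
s=capture("side")
cv2.imwrite("pics/in.png",cv2.resize(s["color"][245:335,240:360,::-1],(800,600),interpolation=0))
go([.4555,.121,.007],0)
E
```

```text
9.9 d [-0.0016  0.002  -0.0003] rv [-0.03  0.   -0.01] | at [0.4535 0.1226 0.0067] F [ 0.2 -0.  -2.7] op 0.307318941415985 30.000733137130737
```

View pics/in.png

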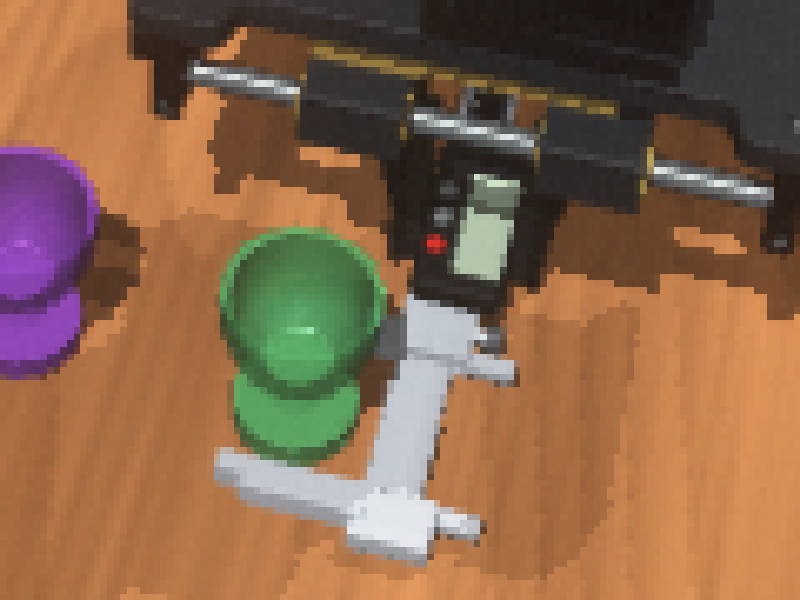

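The jaws now straddle the foot: the fixed jaw runs from (218,455) to (365,485) with the foot inside, and the foot centre is at y≈30 mm along the jaws. I'll lay it down, hold, then slide the jaw in gently with the grip kept.

drive_effector --pt "0 0 0.0008 0 0 0 0.2" --pt "0 0 0.0015 0 0 0 0.2" --pt "0 0 0.0018 0 0 0 0.2" --pt "0 0 0.0018 0 0 0 0.2" --pt "0 0 0.0018 0 0 0 0.2" --pt "0 0 0.0018 0 0 0 0.2"

```text
time_s: 10.5
position: [0.4536, 0.1226, 0.0052]
tcp_rot: [[0.0, 1.0, -0.0], [1.0, -0.0, -0.0], [-0.0, -0.0, -1.0]]
force: [-1.6, 0.6, 3.6]
opening: 0.308
grasp_force: 30.0
```

```bash
python3 -c "
from h import *
go([.4535,.1226,.005],0)"
```

```text
10.5 d [ 0.     -0.0001  0.0002] rv [-0.01  0.   -0.01] | at [0.4536 0.1226 0.0052] F [-1.6  0.6  3.6] op 0.30783713242480465 29.99947853386402
```

drive_effector --pt "0 0 0 0 0 0 0.4" --pt "0 0 0 0 0 0 0.45" --pt "0 0 0 0 0 0 0.45" --pt "0 0 0 0 0 0 0.45" --pt "0 0 0 0 0 0 0.45"

```text
time_s: 11.0
position: [0.4539, 0.1226, 0.0049]
tcp_rot: [[0.0, 1.0, 0.0], [1.0, -0.0, 0.0], [0.0, 0.0, -1.0]]
force: [-0.1, 0.7, 0.7]
opening: 0.449
grasp_force: 0.0
```

```bash
python3 -c "
from h import *
go([.4535,.1226,.005],0)"
```

```text
11.0 d [ 0.     -0.0004 -0.0001] rv [ 0.   -0.   -0.02] | at [0.4539 0.1226 0.0049] F [-0.1  0.7  0.7] op 0.4488979279862628 0.0
```

drive_effector --pt "0 0 -0.0005 0 0 0 0.2" --pt "0 0 -0.0005 0 0 0 0.2" --pt "0 0 -0.0005 0 0 0 0.2" --pt "0 0 -0.0005 0 0 0 0.2" --pt "0 0 -0.0005 0 0 0 0.2" --pt "0.0005 0 -0.0005 0 0 0 0.2" --pt "0.001 0 -0.0005 0 0 0 0.2" --pt "0.0015 0 -0.0005 0 0 0 0.2" --pt "0.002 0 -0.0005 0 0 0 0.2" --pt "0.0025 0 -0.0005 0 0 0 0.2" --pt "0.003 0 -0.0005 0 0 0 0.2" --pt "0.0035 0 -0.0005 0 0 0 0.2" --pt "0.004 0 -0.0005 0 0 0 0.2" --pt "0.0045 0 -0.0005 0 0 0 0.2" --pt "0.005 0 -0.0005 0 0 0 0.2" --pt "0.0055 0 -0.0005 0 0 0 0.2" --pt "0.006 0 -0.0005 0 0 0 0.2" --pt "0.006 0 -0.0005 0 0 0 0.2"

```text
time_s: 12.8
position: [0.4538, 0.1286, 0.0055]
tcp_rot: [[0.0, 1.0, -0.0], [1.0, -0.0, 0.0], [0.0, -0.0, -1.0]]
force: [-1.1, -0.6, 1.5]
opening: 0.305
grasp_force: 30.0
```

```bash
python3 - <<'E'
from h import *
s=capture("side")
cv2.imwrite("pics/slid.png",cv2.resize(s["color"][245:335,240:360,::-1],(800,600),interpolation=0))
go([.4555,.121,.007],0)
E
```

```text
12.85 d [-0.0076  0.0017 -0.0015] rv [ 0.   -0.   -0.02] | at [0.4538 0.1286 0.0055] F [-0.8 -0.4  1.9] op 0.3031538614047798 29.99972641468048
```

View pics/slid.png

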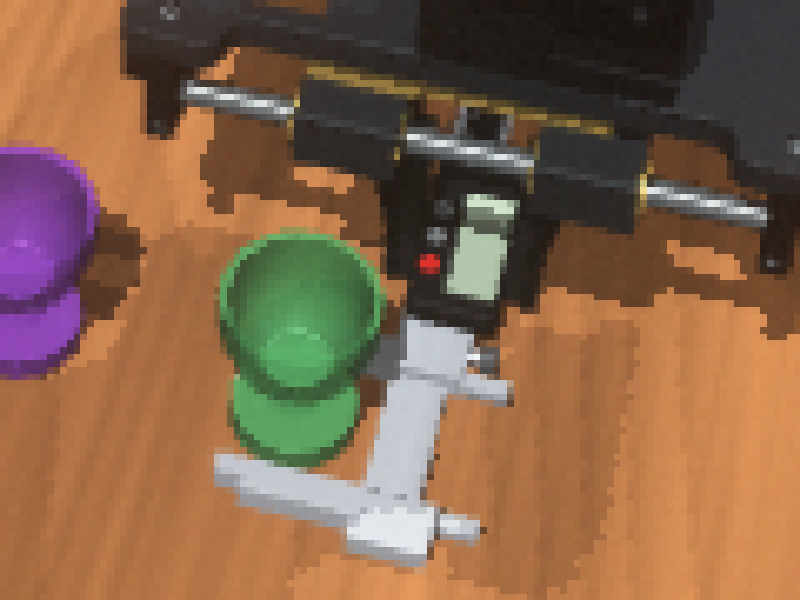

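The sliding jaw moved in while the fixed jaw stayed near (218,460), and the cup has just started to move (rim top 228 → 232), so the sliding jaw touches it. I'll continue gently until the foot meets the fixed jaw.

drive_effector --pt "0.0005 0 0 0 0 0 0.2" --pt "0.001 0 0 0 0 0 0.2" --pt "0.0015 0 0 0 0 0 0.2" --pt "0.002 0 0 0 0 0 0.2" --pt "0.0025 0 0 0 0 0 0.2" --pt "0.003 0 0 0 0 0 0.2" --pt "0.0035 0 0 0 0 0 0.2" --pt "0.004 0 0 0 0 0 0.2" --pt "0.0045 0 0 0 0 0 0.2" --pt "0.005 0 0 0 0 0 0.2" --pt "0.0053 0 0 0 0 0 0.2" --pt "0.0053 0 0 0 0 0 0.2" --pt "0.0053 0 0 0 0 0 0.2"

```text
time_s: 14.15
position: [0.454, 0.1339, 0.0055]
tcp_rot: [[0.0, 1.0, 0.0], [1.0, -0.0, 0.0], [0.0, 0.0, -1.0]]
force: [-1.0, -2.6, 1.4]
opening: 0.309
grasp_force: 30.0
```

```bash
python3 - <<'E'
from h import *
s=capture("side")
cv2.imwrite("pics/shut.png",cv2.resize(s["color"][245:335,240:360,::-1],(800,600),interpolation=0))
go([.4555,.121,.007],0)
E
```

```text
14.2 d [-0.0129  0.0016 -0.0015] rv [ 0.01  0.   -0.02] | at [0.454  0.1339 0.0055] F [ 0.1 -2.2  1.8] op 0.30464490173854536 29.999481439590454
```

View pics/shut.png

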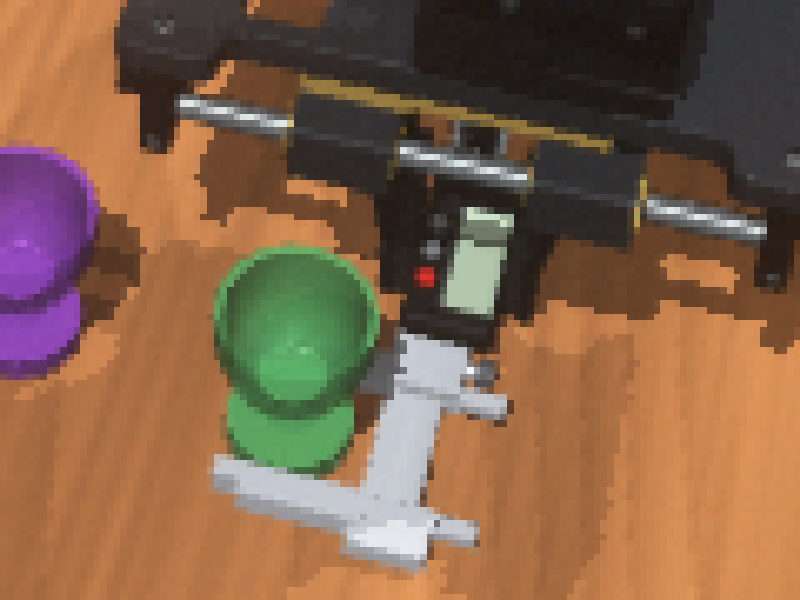

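The foot's front now sits against the fixed jaw, whose tip is at (213,462), and the y force rose to about 2 N, so it appears closed. I'll confirm by pushing 2 mm more and checking that both jaws move together.

```bash
python3 -c "
from h import *
np.save('a.npy',capture('side')['color'])"
```

drive_effector --pt "0.0005 0 0 0 0 0 0.2" --pt "0.001 0 0 0 0 0 0.2" --pt "0.0015 0 0 0 0 0 0.2" --pt "0.002 0 0 0 0 0 0.2" --pt "0.002 0 0 0 0 0 0.2"

```text
time_s: 14.75
position: [0.4539, 0.136, 0.0054]
tcp_rot: [[0.0, 1.0, 0.0], [1.0, -0.0, 0.0], [0.0, 0.0, -1.0]]
force: [0.9, -2.3, 1.0]
opening: 0.306
grasp_force: 30.0
```

```bash
cat > trk.py <<'E'
from h import *
a=np.load('a.npy'); b=capture('side')['color']
g=lambda i:cv2.cvtColor(i,cv2.COLOR_RGB2GRAY)
P=np.float32([[303,286.5],[240+425/6.667,245+275/6.667],[240+240/6.667,245+480/6.667],[240+400/6.667,245+540/6.667],[240+440/6.667,245+395/6.667]]).reshape(-1,1,2)
q,st,e=cv2.calcOpticalFlowPyrLK(g(a),g(b),P,None,winSize=(9,9),maxLevel=1)
for n,d in zip(["foot/slide","reddot","fixtip","fixhead","slidehead"],(q-P)[:,0]): print(n,np.round(d,2))
print("2mm pred",proj(capture('side'),[.46,.19,.01])-proj(capture('side'),[.46,.188,.01]))
go([.4555,.121,.007],0)
E
python3 trk.py
```

```text
foot/slide [-0.29  0.92]
reddot [-0.22  0.95]
fixtip [-0.19  0.95]
fixhead [-0.25  1.04]
slidehead [-0.3   0.92]
2mm pred [-0.22456263  0.88988538]
14.9 d [-0.015   0.0016 -0.0016] rv [ 0.01 -0.01 -0.02] | at [0.4539 0.136  0.0054] F [ 0.5 -1.5  0.7] op 0.3068577699304094 29.999444112181664
```

All points moved together by the predicted 2 mm, so the caliper is closed on the foot. I'll release, rise and check.

drive_effector --pt "0 0 0 0 0 0 0.35" --pt "0 0 0 0 0 0 0.45" --pt "0 0 0 0 0 0 0.6" --pt "0 0 0 0 0 0 0.6" --pt "0 0 0 0 0 0 0.6" --pt "0 0 -0.01 0 0 0 0.6" --pt "0 0 -0.03 0 0 0 0.6" --pt "0 0 -0.06 0 0 0 0.6" --pt "0 -0.02 -0.1 0 0 0 0.6" --pt "0 -0.04 -0.14 0 0 0 0.6" --pt "0 -0.04 -0.17 0 0 0 0.6" --pt "0 -0.04 -0.2 0 0 0 0.6" --pt "0 -0.04 -0.2 0 0 0 0.6" --pt "0 -0.04 -0.2 0 0 0 0.6"

```text
time_s: 16.3
position: [0.4139, 0.1359, 0.2064]
tcp_rot: [[0.0, 1.0, 0.002], [1.0, -0.0, 0.0], [0.0, 0.002, -1.0]]
force: [-0.9, -0.5, 0.2]
opening: 0.601
grasp_force: 0.0
```

```bash
python3 - <<'E'
from h import *
s=capture("side");c=capture("top")
cv2.imwrite("pics/fin.png",np.hstack([cv2.resize(s["color"][245:335,250:340,::-1],(400,400),interpolation=0),cv2.resize(c["color"][200:290,130:220,::-1],(400,400),interpolation=0)]))
go([.4555,.121,.007],0)
E
```

```text
16.4 d [-0.0148  0.043   0.1977] rv [-0.11  0.01 -0.02] | at [0.4129 0.1358 0.2048] F [-0.4 -0.1 -0.7] op 0.5960942953648608 0.0
```

View pics/fin.png

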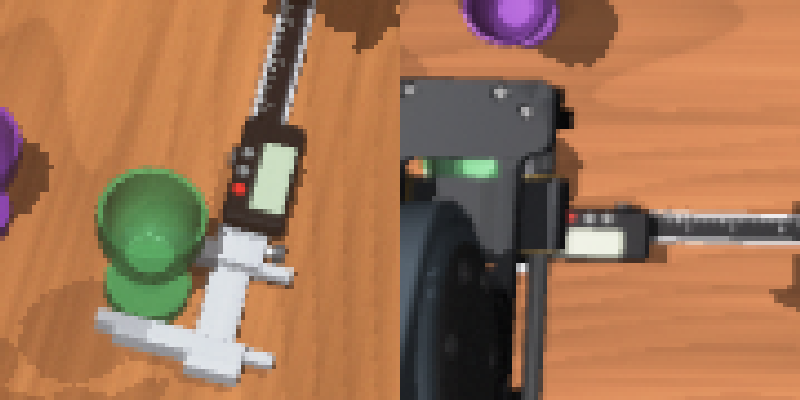

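The final view shows the caliper flat, display up and released, closed on the foot between the jaws at (150,290) in the left crop. The cup is upright and the purple cup is untouched.

```bash
python3 -c "
from h import *
print(bot.hand_in())"
```

```text
the job is handed in; nothing more can be done
None
```

I brought the caliper round and left it lying flat, display up, closed on the green egg cup's foot; the cup moved about 6 mm, nothing else was touched, and the job is handed in at 16.4 s (result not shown, and I did not read the display).

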